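# Set the plating lamp over the sushi platter

### The arm

A 6-joint arm with a two-finger parallel gripper is mounted at the origin on the work surface. World frame = base frame: x ahead of the robot, y to its left, z up, the work surface at z = 0. Lengths are in mm, angles in rad, forces in N, time in s.
With the tool pointing down it reaches from about 350 to 850 mm from the base axis. Payload 8.1 kg.
Tool frame: the origin (TCP) lies on the centre line of the jaws, within the pads' length; the fingertips stand 11 mm ahead of it and the grasp point (between the pads) lies 8 mm behind it (ctrl.tip_extent is the distance from the TCP to the fingertips, in mm); z points along the fingers, y is the line along which they close (so a half turn about z gives the same grasp; the last joint's range is limited). The gripper opens to 93 mm and grips with 3 to 60 N. Pads are 15 mm wide; open, the fingers measure 128 mm over their backs; the gripper's body (75 mm by 188 mm) begins 65 mm behind the grasp point.
Start: joints at [1.22, 0.13, 1.488, -0, 1.523, -0.085], TCP at [157.587, 578.94, 229.635] pointing down, gripper open.
Joint ranges: [-2.96, 2.96], [-0.89, 2.26], [0.02, 2.5], [-1.34, 4.48], [0, 2.73], [-2.66, 2.66]. Speed limits (rad/s): [2.39, 2.39, 2.79, 3.14, 3.14, 3.14].

### API

Orientations are given as a unit quaternion [x, y, z, w].
In Python, from workcell import ctrl, imaging, finder gives the robot as it stands.
- The arm moves only by the tool step_arm, never from a script. Its argument "targets" is a list of rows, each an object of numbers: "tx", "ty", "tz": the shift along the world's x, y, z in units of 30 mm (1.0 is 30 mm); "roll": the turn about the world's z in rad; "gripper": the opening, from 0 (shut) to 1 (fully open). A call has exactly 10 rows; each row is the pose to reach, as a shift and turn from the pose commanded when the call began; what a row does not reach only later rows make up. A row lasts 1/12 s, in which the tool goes at most 41.7 mm and 7.16 degrees, less where a joint would pass 70% of its speed; a pose out of reach is approached as far as the arm can. A call with a gripper value outside its range is refused whole. The fingers move at their own pace and stop on an object; the grip force is fixed at half the most. Time passes only in rows, so rows that repeat a pose let the fingers close, or fill a call up. It gives the time, the measured TCP pose, the force, the opening and the grip force at its end, in the units of the state.
- ctrl.get_obs(): the state, without advancing time (a new reading comes with each control period).
- imaging.grab_frame(name): name is "side" or "top" or "wrist"; returns a dict with "color" (400x640x3 uint8, red, green, blue), "camera_matrix" (3x3 intrinsics, pixels), "R" (3x3) and "t" (3): a world point X has camera coordinates R X + t; the wrist camera has in their place "hand_eye" (4x4, takes a point from camera to tool coordinates, whose origin is the TCP and whose axes are the flange's). Camera axes: x right, y down, z forward; pixel columns grow to the right and rows downward; lengths in mm; the calibration is good to about 2 mm. A picture is of the moment at which its call begins: read the wrist's pose just before it. There is no depth.
- ctrl.job_done(): hands the job in; it is judged then, once.
Trained networks look in a picture, given as the dict that the camera call returned (one of the last four; its "shot" number tells which), for a name from the list of things; names that differ only in an ending like _2 or _b are one class to them, and where a whole thing is asked for, a point or a joint stands for the part that bears it (a point fixed in the world has none). Each returns a list of dicts, best first, with "confidence" (0 to 1); they miss things now and then, are a little off and sometimes report something else, mostly with a low value. They report only what shows in the picture. A call takes as long as a camera call.
- finder.silhouettes(picture, name): "mask" (400x640 bool, what is visible of it) and "centre" ([column, row] in pixels, amid what is visible of it).
- finder.tip_of(picture, name): "centre" ([column, row] in pixels: a listed point, or the origin of a listed thing).
The state is a dict: "clock": time; "joint_pos": joint angles; "joint_vel": joint speeds; "joint_torque": joint torques, N m; "eef_pos": TCP position; "eef_rot": TCP orientation; "ft_force": force on the tool from outside, world axes, zero at the start; "torque": the same for the moment, N m; "width": finger opening in mm; "finger_force": force on a finger pad.
Only numpy, scipy, OpenCV 4.12 (cv2) and the standard library are available. Lean on these libraries where they do the work, as an engineer would, in place of code of your own. Each camera call takes 0.05 s, during which the arm holds its last target. There are 200 camera calls.

### The job

The plating lamp is parked low and to one side. First draw its telescoping arm, which ends in a black grip, all the way out of the sleeve until the lock button clicks out through its hole; then swing the lamp round on its foot until the shade hangs centred over the middle of the sushi platter, and let go. Leave the platter, the tub, the bottle and the knife where they are.

Things in the scene. Friction and masses are not known exactly. Their poses are not given: they have to be found in the camera images.
- lamp_stand: Foot of the plating lamp: dark steel disc 170 mm across, 30 mm high at its hub, fixed to the counter. Origin: centre of its underside; its z axis is the lamp's upright swivel axis. From it rises the boom, leaning 35 degrees from vertical (at swivel 0 towards the foot's -x), crossing the axis 50 mm up: a steel sleeve 28 mm thick, 158 mm long, and in it the 20 mm telescoping arm.
- lamp_swivel (a joint): Angle of the lamp about the foot's upright axis, rad, growing anticlockwise seen from above; range -1.3 to 1.3. It turns against a light friction (0.2 N m, about 1 N at the grip) and stays where it is left; swung by the grip, which moves on a level circle.
- lamp_arm (a joint): How far the telescoping arm is drawn out of its sleeve, m: 0 fully in, about 0.09 fully out at its stop, where the lock button meets its hole. It slides along the leaning boom against friction and weight (8 to 9 N to draw out) and stays where it is left.
- lock_button (a joint): Brass spring lock button, 9 mm thick, carried by the telescoping arm; m. 0 = held in, hidden in the sleeve; 0.008 = clicked out through the dark hole in the sleeve's upper side, 28 mm below its mouth, standing 5 mm proud, the arm locked. It springs out by itself when the arm is fully out.
- lamp_grip (a point): Middle of the black rubber grip that ends the telescoping arm: a cylinder 26 mm thick, 72 mm long, in line with the boom. Its z axis points up along the boom, away from the foot (the way to draw the arm out); its y axis is level, across the boom. Grip's free end 34 mm further along z; 37 mm back begins a 34 mm square head block, from which the shade arm runs level, away from the foot.
- lamp_shade (a point): Centre of the mouth of the lamp shade, on its underside: a bare metal bell shade 124 mm across and about 75 mm high that hangs at the end of the shade arm. About 90 mm above the counter with the arm in, 165 mm with it out. With the arm out it is about 256 mm from the swivel axis.
- platter_middle (a point): Middle of the upper face of the black platter, 150 x 240 mm, 11 mm thick with a low rim, x across and y along it, z up. It is loose and bears sushi up to 42 mm above its underside. It lies on the white board, 20 mm thick, 300 x 600 mm, which is fixed.
- tub_middle (a point): Centre of a loose clear plastic tub, 150 x 150 x 70 mm, open at the top, on the counter. Bystander.
- bottle_middle (a point): Centre of a loose dark soy bottle, 60 mm in diameter, 160 mm high, standing on the counter. Bystander.
- knife_middle (a point): Middle of a loose kitchen knife lying on the board along its own x axis, 320 mm long, 20 mm thick at the wooden handle. Bystander.

How it is judged:
By the outcome, as a careful person would: the job done as asked, in the order asked, and still so for the second after the job is handed in, with the robot touching nothing.
It also fails if it takes over 43 s, if anything falls off the work surface, if the arm or the gripper's body presses on something with over 40 N, if the wrist force passes 120 N, or if a joint passes its speed limit or range.

## Working session

There is one attempt and no reset: what is moved stays moved. The work goes in short steps, Python scripts to look and compute and a tool call to move; the robot and the scene stay as the last step left them, time stands still between calls to the robot, and variables do not carry over. Pictures are saved under pics/ and viewed, at most 10 in all, crops included, and the job is handed in when it is done.

Besides the shell and the picture viewer there is one more tool, called after ">>>" as name(argument=value, ...), one argument or row to a line, values as JSON. step_arm: Moves the arm, as the interface text tells. Its arguments: {"type":"object","properties":{"targets":{"type":"array"}},"required":["targets"]}

```bash
mkdir -p pics
cat > h.py <<'E'
import numpy as np, cv2
from workcell import ctrl, imaging, finder
def tri(obs):
    # obs: list of (frame,[u,v])
    A=[];b=[]
    for f,p in obs:
        K=np.array(f["camera_matrix"]);P=K@np.c_[np.array(f["R"]),np.array(f["t"])]
        for i in (0,1):
            r=p[i]*P[2]-P[i]; A.append(r[:3]); b.append(-r[3])
    A=np.array(A);b=np.array(b);n=np.linalg.norm(A,axis=1);A/=n[:,None];b/=n
    x=np.linalg.lstsq(A,b,rcond=None)[0]
    return x,np.abs(A@x-b).max()
def proj(f,X):
    c=np.array(f["R"])@X+np.array(f["t"]);q=np.array(f["camera_matrix"])@c;return q[:2]/q[2]
def onz(f,p,z):
    R=np.array(f["R"]);t=np.array(f["t"]);o=-R.T@t;d=R.T@np.linalg.inv(f["camera_matrix"])@[p[0],p[1],1];return o+d*(z-o[2])/d[2]
E
python3 - <<'E'
from h import *
s=imaging.grab_frame("side");t=imaging.grab_frame("top")
cv2.imwrite("pics/a.png",np.vstack([s["color"],t["color"]])[:,:,::-1][::1,:,:][:800]) 
cv2.imwrite("pics/s.png",s["color"][:,:,::-1]);cv2.imwrite("pics/t.png",t["color"][:,:,::-1])
for n in ["lamp_stand","lamp_grip","lamp_shade","platter_middle","tub_middle","bottle_middle","knife_middle","lock_button"]:
    a=finder.tip_of(s,n);b=finder.tip_of(t,n)
    print(n,[(np.round(q["centre"]),round(q["confidence"],2)) for q in a[:2]],[(np.round(q["centre"]),round(q["confidence"],2)) for q in b[:2]])
    if a and b: print("   ",*tri([(s,a[0]["centre"]),(t,b[0]["centre"])]))
o=ctrl.get_obs();print(o["clock"],o["eef_pos"],o["eef_rot"],o["width"])
E
```

```text
lamp_stand [(array([369., 259.]), 0.68)] [(array([333., 167.]), 0.68)]
    [656.46740646 -42.33842319  -5.61340301] 4.566368058199032
lamp_grip [(array([342., 233.]), 0.72), (array([289., 378.]), 0.46)] [(array([393., 184.]), 0.72)]
    [ 551.74851261 -158.06187982  270.0641435 ] 0.05097737481639797
lamp_shade [(array([288., 379.]), 0.37)] []
platter_middle [(array([264., 244.]), 0.62)] [(array([313., 254.]), 0.92), (array([436., 252.]), 0.64)]
    [402.10443027  12.81988266  43.62107444] 9.984966213202824
tub_middle [(array([411., 337.]), 0.87)] [(array([420., 158.]), 0.84)]
    [ 675.22602528 -277.04438198   45.84490332] 1.5186409340468572
bottle_middle [(array([345., 184.]), 0.82)] [(array([260., 170.]), 0.8)]
    [628.57039089 155.83497173  71.65426391] 2.2000078654093613
knife_middle [(array([288., 382.]), 0.97), (array([412., 333.]), 0.28)] [(array([437., 250.]), 0.95)]
    [ 423.4263521  -316.30215892   27.81938548] 3.8335627447909815Traceback (most recent call last):
  File "<stdin>", line 6, in <module>
ValueError: it knows: bottle_middle, knife_middle, lamp_grip, lamp_shade, lamp_stand, platter_middle, tub_middle
```

View pics/s.png

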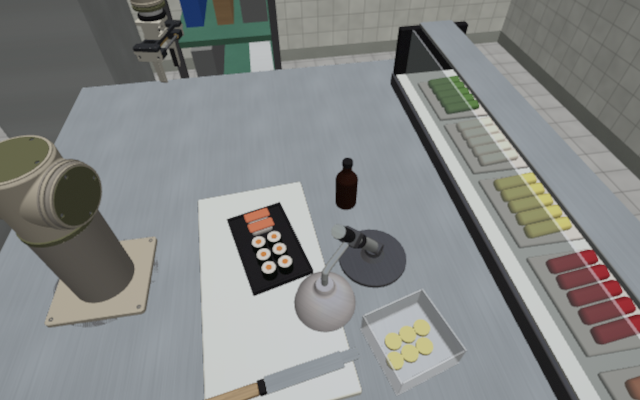

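View pics/t.png

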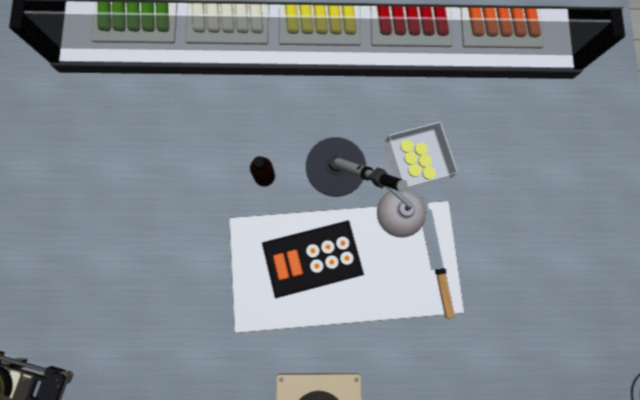

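The side view shows the grip at about (342,233), the shade over the near-right of the board at (325,300), the platter at (268,246) and the foot at (373,257). In the top view the grip is at (393,184), the foot at (336,167) and the platter at (313,259). The boom leans away from the foot toward the robot's right and needs a clockwise swing of about 60°.

Run:
```python
from h import *
from scipy.spatial.transform import Rotation as Ro
s=imaging.grab_frame("side");t=imaging.grab_frame("top")
for f,nm in((t,"top"),(s,"side")):
    m=finder.silhouettes(f,"platter_middle")
    for q in m[:2]:
        c=max(cv2.findContours(q["mask"].astype(np.uint8),0,2)[0],key=cv2.contourArea)
        w=np.array([onz(f,p[0],30)[:2] for p in c],np.float32)
        r=cv2.minAreaRect(w);print(nm,"platter",q["confidence"],r)
    m=finder.silhouettes(f,"lamp_stand")
    for q in m[:1]:
        mm=q["mask"].astype(np.uint8);c=max(cv2.findContours(mm,0,2)[0],key=cv2.contourArea)
        w=np.array([onz(f,p[0],8)[:2] for p in c],np.float32)
        print(nm,"stand",cv2.minAreaRect(w),q["confidence"],w.min(0),w.max(0))
        # robust circle r=85
        from scipy.optimize import least_squares
        sol=least_squares(lambda x:np.hypot(*(w-x).T)-85,[656,-42],loss="soft_l1",f_scale=2);print(sol.x)
for n in["lamp_grip","lamp_shade"]:
    a=finder.tip_of(s,n);b=finder.tip_of(t,n)
    if a and b: print(n,*tri([(s,a[0]["centre"]),(t,b[0]["centre"])]))
o=ctrl.get_obs();print(o["clock"],o["eef_pos"],o["width"]);print(Ro.from_quat(o["eef_rot"]).as_matrix().round(3))
```

```text
top platter 0.76 ((403.64215087890625, 13.313423156738281), (151.67910766601562, 244.7826690673828), 14.916827201843262)
top platter 0.47 ((559.1958618164062, -214.66622924804688), (200.9080047607422, 136.56944274902344), 13.059441566467285)
top stand ((606.4964599609375, -136.185302734375), (371.564453125, 168.88912963867188), 58.22682189941406) 0.63 [ 464.89383 -294.52078] [744.3163   33.89039]
[ 610.23228644 -103.7118098 ]
side platter 0.93 ((399.35638427734375, 18.631637573242188), (152.07083129882812, 251.4576873779297), 14.584749221801758)
side stand ((595.5953369140625, -96.00279235839844), (320.3869323730469, 215.0360870361328), 55.8849983215332) 0.56 [ 446.40823 -223.62202] [741.9466    68.612305]
[628.28271446 -49.41973022]
lamp_grip [ 551.36930529 -159.12469757  265.19733401] 1.3860318101966413
1.3 [157.60993695 578.93437632 229.64692953] 92.96635439310062
[[-0.965  0.263  0.   ]
 [ 0.263  0.965 -0.   ]
 [-0.     0.    -1.   ]]
```

>>> step_arm(
  targets=[
    {"tx":0.6,"ty":-1.1,"tz":0.5,"roll":-0.12,"gripper":1},
    {"tx":1.2,"ty":-2.2,"tz":1.0,"roll":-0.24,"gripper":1},
    {"tx":1.8,"ty":-3.3,"tz":1.5,"roll":-0.36,"gripper":1},
    {"tx":2.4,"ty":-4.4,"tz":2.0,"roll":-0.48,"gripper":1},
    {"tx":3.0,"ty":-5.5,"tz":2.5,"roll":-0.6,"gripper":1},
    {"tx":3.6,"ty":-6.6,"tz":3.0,"roll":-0.72,"gripper":1},
    {"tx":4.2,"ty":-7.7,"tz":3.5,"roll":-0.84,"gripper":1},
    {"tx":4.8,"ty":-8.8,"tz":4.0,"roll":-0.96,"gripper":1},
    {"tx":5.4,"ty":-9.9,"tz":4.4,"roll":-1.08,"gripper":1},
    {"tx":6.0,"ty":-11.1,"tz":4.7,"roll":-1.2,"gripper":1},
  ],
)

```text
clock: 2.13
eef_pos: [338.1, 244.6, 372.2]
eef_rot: [0.671, 0.741, 0.001, 0.0]
ft_force: [1.2, 0.6, -0.2]
width: 92.6
finger_force: 0.0
```

>>> step_arm(
  targets=[
    {"tx":0.6,"ty":-1.2,"tz":0,"roll":-0.12,"gripper":1},
    {"tx":1.2,"ty":-2.4,"tz":0,"roll":-0.24,"gripper":1},
    {"tx":1.8,"ty":-3.6,"tz":0,"roll":-0.36,"gripper":1},
    {"tx":2.4,"ty":-4.7,"tz":0,"roll":-0.48,"gripper":1},
    {"tx":3.1,"ty":-5.8,"tz":0,"roll":-0.6,"gripper":1},
    {"tx":3.8,"ty":-7.0,"tz":0,"roll":-0.7,"gripper":1},
    {"tx":4.5,"ty":-8.2,"tz":0,"roll":-0.8,"gripper":1},
    {"tx":5.1,"ty":-9.3,"tz":0,"roll":-0.88,"gripper":1},
    {"tx":5.7,"ty":-10.4,"tz":0,"roll":-0.88,"gripper":1},
    {"tx":6.0,"ty":-11.5,"tz":0,"roll":-0.88,"gripper":1},
  ],
)

```text
clock: 2.97
eef_pos: [518.6, -101.1, 370.2]
eef_rot: [0.922, 0.387, 0.0, -0.0]
ft_force: [0.9, -0.5, -0.3]
width: 92.9
finger_force: 0.0
```

Run:
```python
from h import *
from scipy.spatial.transform import Rotation as Ro
o=ctrl.get_obs();w=imaging.grab_frame("wrist")
cv2.imwrite("pics/w1.png",w["color"][:,:,::-1])
T=np.eye(4);T[:3,:3]=Ro.from_quat(o["eef_rot"]).as_matrix();T[:3,3]=o["eef_pos"]
C=np.linalg.inv(T@np.array(w["hand_eye"]));w["R"]=C[:3,:3];w["t"]=C[:3,3]
print(T[:3,1],proj(w,np.array([551.5,-158.5,266])),proj(w,np.array([657,-50,30.])))
for n in["lamp_grip","lamp_stand"]:
  for q in finder.tip_of(w,n)[:2]: print(n,q, onz(w,q["centre"],266 if "grip" in n else 0))
t=imaging.grab_frame("top")
q=finder.tip_of(t,"lamp_grip")
print([(a["centre"],a["confidence"],onz(t,a["centre"],266)) for a in q[:1]])
```

```text
[ 7.13763602e-01 -7.00386671e-01 -1.78038645e-04] [394.4201128 220.0747699] [363.52998345  54.59830498]
lamp_grip {'centre': [395.8, 215.0], 'confidence': 0.78} [ 555.19720827 -155.93321782  266.        ]
lamp_stand {'centre': [361.0, 57.7], 'confidence': 0.63} [656.53544809 -50.82801601   0.        ]
[([393.5, 182.6], 0.97, array([ 555.63203877, -159.37635378,  266.        ]))]
```

View pics/w1.png

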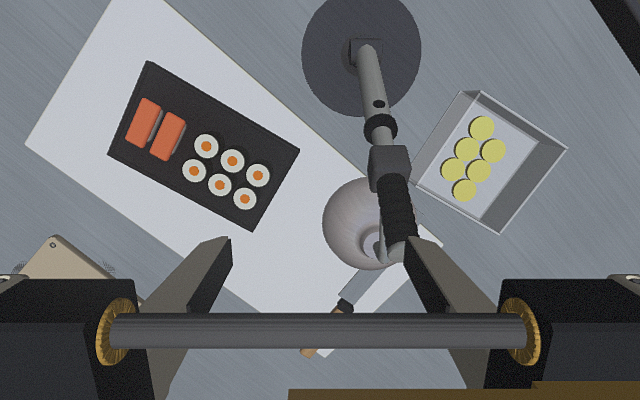

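Wrist view: the grip spans (385,180) to (405,255), the head block is at (388,165), and the foot is at (361,55). Both agree with my estimate to within 4 mm, so I'll go over it, descend and close.

>>> step_arm(
  targets=[
    {"tx":0.6,"ty":-1.0,"tz":0,"roll":0,"gripper":1},
    {"tx":1.2,"ty":-1.95,"tz":0,"roll":0,"gripper":1},
    {"tx":1.2,"ty":-1.95,"tz":-0.4,"roll":0,"gripper":1},
    {"tx":1.2,"ty":-1.95,"tz":-1.2,"roll":0,"gripper":1},
    {"tx":1.2,"ty":-1.95,"tz":-2.0,"roll":0,"gripper":1},
    {"tx":1.2,"ty":-1.95,"tz":-2.8,"roll":0,"gripper":1},
    {"tx":1.2,"ty":-1.95,"tz":-3.4,"roll":0,"gripper":1},
    {"tx":1.2,"ty":-1.95,"tz":-3.7,"roll":0,"gripper":1},
    {"tx":1.2,"ty":-1.95,"tz":-3.7,"roll":0,"gripper":1},
    {"tx":1.2,"ty":-1.95,"tz":-3.7,"roll":0,"gripper":0.6},
  ],
)

```text
clock: 4.05
eef_pos: [553.6, -156.7, 260.3]
eef_rot: [0.922, 0.388, 0.0, 0.0]
ft_force: [-0.2, -0.6, 0.6]
width: 89.4
finger_force: 0.0
```

>>> step_arm(
  targets=[
    {"gripper":0.4},
    {"gripper":0.3},
    {"gripper":0.2},
    {"gripper":0.1},
    {"gripper":0},
    {"gripper":0},
    {"gripper":0},
    {"gripper":0},
    {"gripper":0},
    {"gripper":0},
  ],
)

```text
invalid input at $.targets[0]: expected keys tx, ty, tz, roll, gripper
```

Run:
```python
from h import *
o=ctrl.get_obs();print(o["clock"],o["eef_pos"],o["ft_force"],o["torque"],o["width"],o["finger_force"])
s=imaging.grab_frame("side");cv2.imwrite("pics/s2.png",cv2.resize(s["color"][120:340,220:520],None,fx=2.5,fy=2.5)[:,:,::-1])
```

```text
4.05 [ 553.63183181 -156.687397    260.34789834] [-0.21803181 -0.62709391  0.58080792] [-0.05807436  0.11642967  0.04121033] 89.44656662375577 0.0
```

View pics/s2.png

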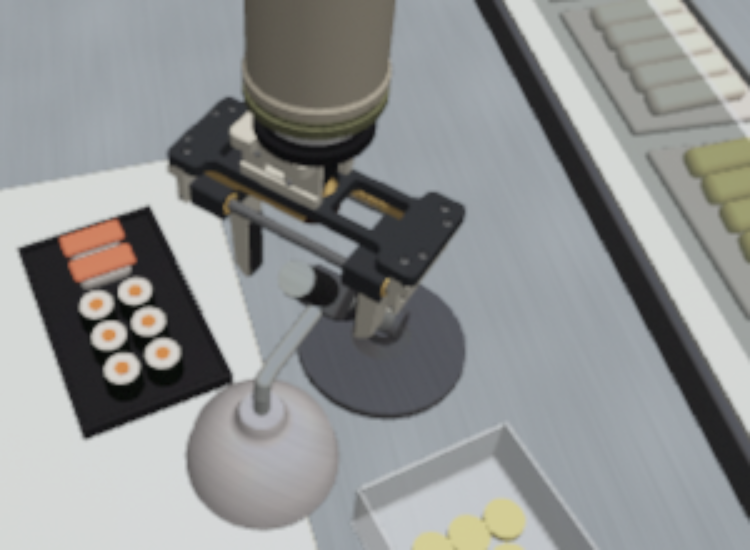

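The side view shows the open fingers straddling the grip, whose end is at (305,283) in the crop; the fingertips are at (247,265) and (370,325). Next I close.

>>> step_arm(
  targets=[
    {"tx":0,"ty":0,"tz":0,"roll":0,"gripper":0.4},
    {"tx":0,"ty":0,"tz":0,"roll":0,"gripper":0.3},
    {"tx":0,"ty":0,"tz":0,"roll":0,"gripper":0.2},
    {"tx":0,"ty":0,"tz":0,"roll":0,"gripper":0.1},
    {"tx":0,"ty":0,"tz":0,"roll":0,"gripper":0},
    {"tx":0,"ty":0,"tz":0,"roll":0,"gripper":0},
    {"tx":0,"ty":0,"tz":0,"roll":0,"gripper":0},
    {"tx":0,"ty":0,"tz":0,"roll":0,"gripper":0},
    {"tx":0,"ty":0,"tz":0,"roll":0,"gripper":0},
    {"tx":0,"ty":0,"tz":0,"roll":0,"gripper":0},
  ],
)

```text
clock: 4.93
eef_pos: [553.5, -157.6, 259.6]
eef_rot: [0.922, 0.387, -0.0, -0.0]
ft_force: [0.3, -0.4, 0.2]
width: 25.4
finger_force: 29.9
```

>>> step_arm(
  targets=[
    {"tx":-0.1,"ty":-0.1,"tz":0.21,"roll":0,"gripper":0},
    {"tx":-0.21,"ty":-0.22,"tz":0.43,"roll":0,"gripper":0},
    {"tx":-0.32,"ty":-0.33,"tz":0.66,"roll":0,"gripper":0},
    {"tx":-0.43,"ty":-0.45,"tz":0.88,"roll":0,"gripper":0},
    {"tx":-0.54,"ty":-0.56,"tz":1.11,"roll":0,"gripper":0},
    {"tx":-0.65,"ty":-0.67,"tz":1.33,"roll":0,"gripper":0},
    {"tx":-0.76,"ty":-0.79,"tz":1.56,"roll":0,"gripper":0},
    {"tx":-0.86,"ty":-0.9,"tz":1.78,"roll":0,"gripper":0},
    {"tx":-0.97,"ty":-1.0,"tz":2.0,"roll":0,"gripper":0},
    {"tx":-1.07,"ty":-1.11,"tz":2.2,"roll":0,"gripper":0},
  ],
)

```text
clock: 5.77
eef_pos: [521.1, -188.4, 321.3]
eef_rot: [0.921, 0.388, -0.001, -0.004]
ft_force: [12.2, 10.6, -38.6]
width: 25.3
finger_force: 30.0
```

>>> step_arm(
  targets=[
    {"tx":-0.02,"ty":-0.02,"tz":0.04,"roll":0,"gripper":0},
    {"tx":-0.04,"ty":-0.04,"tz":0.08,"roll":0,"gripper":0},
    {"tx":-0.06,"ty":-0.06,"tz":0.12,"roll":0,"gripper":0},
    {"tx":-0.08,"ty":-0.08,"tz":0.16,"roll":0,"gripper":0},
    {"tx":-0.1,"ty":-0.1,"tz":0.2,"roll":0,"gripper":0},
    {"tx":-0.12,"ty":-0.12,"tz":0.24,"roll":0,"gripper":0},
    {"tx":-0.13,"ty":-0.14,"tz":0.27,"roll":0,"gripper":0},
    {"tx":-0.13,"ty":-0.14,"tz":0.27,"roll":0,"gripper":0},
    {"tx":-0.13,"ty":-0.14,"tz":0.27,"roll":0,"gripper":0},
    {"tx":-0.13,"ty":-0.14,"tz":0.27,"roll":0,"gripper":0},
  ],
)

```text
clock: 6.6
eef_pos: [516.0, -191.9, 325.3]
eef_rot: [0.921, 0.388, -0.003, -0.006]
ft_force: [8.2, 7.8, -34.9]
width: 25.4
finger_force: 29.9
```

Run:
```python
from h import *
o=ctrl.get_obs();print(o["clock"],o["eef_pos"],o["ft_force"],o["torque"],o["width"],o["finger_force"])
w=imaging.grab_frame("wrist");cv2.imwrite("pics/w2.png",cv2.resize(w["color"][0:260,220:520],None,fx=2.3,fy=2.3)[:,:,::-1])
```

```text
6.6 [ 516.04206571 -191.88763254  325.33283811] [  8.18343258   7.80823977 -34.88123691] [ 0.93886917 -1.27681784 -0.13806692] 25.401616396423613 29.93401139974594
```

View pics/w2.png

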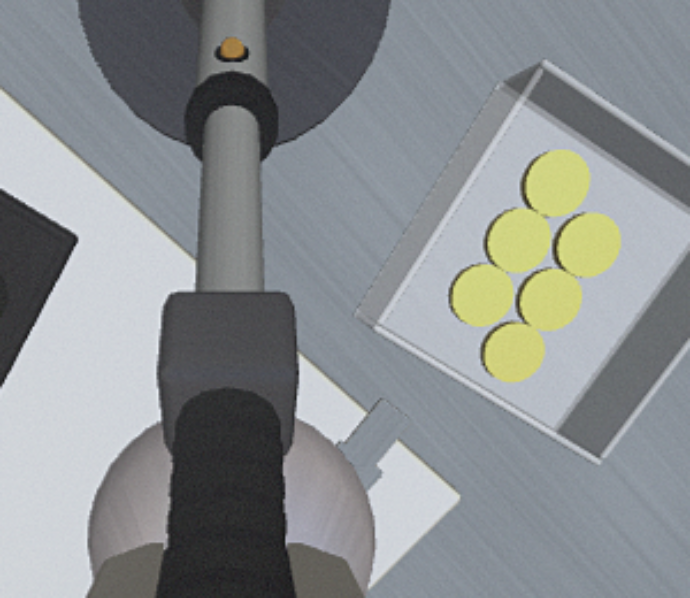

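The crop shows the brass button standing out of its hole at (232,48), so the arm has clicked out and locked. I'll relax the pull before swinging, and work out the arc numbers.

>>> step_arm(
  targets=[
    {"tx":-0.02,"ty":0.03,"tz":-0.09,"roll":0,"gripper":0},
    {"tx":-0.04,"ty":0.06,"tz":-0.18,"roll":0,"gripper":0},
    {"tx":-0.04,"ty":0.08,"tz":-0.26,"roll":0,"gripper":0},
    {"tx":-0.04,"ty":0.09,"tz":-0.26,"roll":0,"gripper":0},
    {"tx":-0.04,"ty":0.09,"tz":-0.26,"roll":0,"gripper":0},
    {"tx":-0.04,"ty":0.09,"tz":-0.26,"roll":0,"gripper":0},
    {"tx":-0.04,"ty":0.09,"tz":-0.26,"roll":0,"gripper":0},
    {"tx":-0.04,"ty":0.09,"tz":-0.26,"roll":0,"gripper":0},
    {"tx":-0.04,"ty":0.09,"tz":-0.26,"roll":0,"gripper":0},
    {"tx":-0.04,"ty":0.09,"tz":-0.26,"roll":0,"gripper":0},
  ],
)

```text
clock: 7.48
eef_pos: [516.1, -192.1, 325.2]
eef_rot: [0.922, 0.388, -0.0, -0.001]
ft_force: [0.8, 3.6, -19.7]
width: 25.4
finger_force: 30.0
```

Run:
```python
from h import *
o=ctrl.get_obs();print(o["clock"],o["eef_pos"],o["ft_force"])
s=imaging.grab_frame("side");t=imaging.grab_frame("top")
for n in["lamp_grip","lamp_shade","lamp_stand"]:
    a=finder.tip_of(s,n);b=finder.tip_of(t,n)
    print(n,[q["confidence"] for q in a+b])
    if a and b: print(*tri([(s,a[0]["centre"]),(t,b[0]["centre"])]))
c=np.array([656.5,-50.8]);p=o["eef_pos"][:2]-c
def R(a):return np.array([[np.cos(a),-np.sin(a)],[np.sin(a),np.cos(a)]])
th=[.03,.08,.14,.2,.26,.32,.38,.44,.48,.5]
for k in(0,1):
    for a in th:print(-a,((R(-a-.5*k)-R(-.5*k))@p/30).round(2))
```

```text
7.4833 [ 516.14964768 -192.09944944  325.15161278] [  0.8244923    3.63561432 -19.66447679]
lamp_grip [0.6, 0.8]
[ 523.19401634 -187.14214481  325.61887802] 0.6814285907231579
lamp_shade []
lamp_stand [0.78, 0.73, 0.88]
[656.59366816 -42.16476825  -4.5923852 ] 0.3070562940866921
-0.03 [-0.14  0.14]
-0.08 [-0.36  0.39]
-0.14 [-0.61  0.7 ]
-0.2 [-0.84  1.02]
-0.26 [-1.05  1.36]
-0.32 [-1.24  1.71]
-0.38 [-1.41  2.07]
-0.44 [-1.56  2.44]
-0.48 [-1.65  2.69]
-0.5 [-1.69  2.82]
-0.03 [-0.05  0.19]
-0.08 [-0.13  0.51]
-0.14 [-0.2   0.91]
-0.2 [-0.25  1.3 ]
-0.26 [-0.27  1.7 ]
-0.32 [-0.27  2.1 ]
-0.38 [-0.25  2.5 ]
-0.44 [-0.2   2.89]
-0.48 [-0.15  3.15]
-0.5 [-0.13  3.28]
```

>>> step_arm(
  targets=[
    {"tx":-0.14,"ty":0.14,"tz":-0.04,"roll":-0.03,"gripper":0},
    {"tx":-0.36,"ty":0.39,"tz":-0.08,"roll":-0.08,"gripper":0},
    {"tx":-0.61,"ty":0.7,"tz":-0.1,"roll":-0.14,"gripper":0},
    {"tx":-0.84,"ty":1.02,"tz":-0.1,"roll":-0.2,"gripper":0},
    {"tx":-1.05,"ty":1.36,"tz":-0.1,"roll":-0.26,"gripper":0},
    {"tx":-1.24,"ty":1.71,"tz":-0.1,"roll":-0.32,"gripper":0},
    {"tx":-1.41,"ty":2.07,"tz":-0.1,"roll":-0.38,"gripper":0},
    {"tx":-1.56,"ty":2.44,"tz":-0.1,"roll":-0.44,"gripper":0},
    {"tx":-1.65,"ty":2.69,"tz":-0.1,"roll":-0.48,"gripper":0},
    {"tx":-1.69,"ty":2.82,"tz":-0.1,"roll":-0.5,"gripper":0},
  ],
)

```text
clock: 8.72
eef_pos: [464.7, -108.3, 325.3]
eef_rot: [0.989, 0.146, 0.0, 0.002]
ft_force: [-8.2, -2.2, -9.5]
width: 25.7
finger_force: 30.1
```

>>> step_arm(
  targets=[
    {"tx":-0.05,"ty":0.19,"tz":0,"roll":-0.03,"gripper":0},
    {"tx":-0.13,"ty":0.51,"tz":0,"roll":-0.08,"gripper":0},
    {"tx":-0.2,"ty":0.91,"tz":0,"roll":-0.14,"gripper":0},
    {"tx":-0.25,"ty":1.3,"tz":0,"roll":-0.2,"gripper":0},
    {"tx":-0.27,"ty":1.7,"tz":0,"roll":-0.26,"gripper":0},
    {"tx":-0.27,"ty":2.1,"tz":0,"roll":-0.32,"gripper":0},
    {"tx":-0.25,"ty":2.5,"tz":0,"roll":-0.38,"gripper":0},
    {"tx":-0.2,"ty":2.89,"tz":0,"roll":-0.44,"gripper":0},
    {"tx":-0.15,"ty":3.15,"tz":0,"roll":-0.48,"gripper":0},
    {"tx":-0.13,"ty":3.28,"tz":0,"roll":-0.5,"gripper":0},
  ],
)

```text
clock: 9.55
eef_pos: [459.8, -8.5, 324.7]
eef_rot: [0.995, -0.103, -0.001, 0.0]
ft_force: [-17.0, 4.1, -7.9]
width: 25.3
finger_force: 30.1
```

Run:
```python
from h import *
o=ctrl.get_obs();print(o["clock"],o["eef_pos"],o["ft_force"],o["width"])
s=imaging.grab_frame("side");t=imaging.grab_frame("top")
for n in["lamp_grip","lamp_shade","platter_middle"]:
    a=finder.tip_of(s,n);b=finder.tip_of(t,n)
    print(n,[(q["confidence"],q["centre"]) for q in a+b])
    if a and b: print(*tri([(s,a[0]["centre"]),(t,b[0]["centre"])]))
X=np.array([656.5,-50.8]);d=o["eef_pos"][:2]-X;print("az",np.degrees(np.arctan2(d[1],d[0])),np.hypot(*d))
im=np.vstack([s["color"][100:390,180:520],t["color"][110:330,180:520]])
cv2.imwrite("pics/st3.png",np.hstack([cv2.resize(s["color"][130:330,200:400],None,fx=2,fy=2),cv2.resize(t["color"][130:330,220:420],None,fx=2,fy=2)])[:,:,::-1])
```

```text
9.55 [459.79038834  -8.52719171 324.70918671] [-16.9899746    4.11604178  -7.89606262] 25.323074860591568
lamp_grip [(0.9, [286.0, 159.9])]
lamp_shade []
platter_middle []
az 167.87162066598708 201.20055079571034
```

View pics/st3.png

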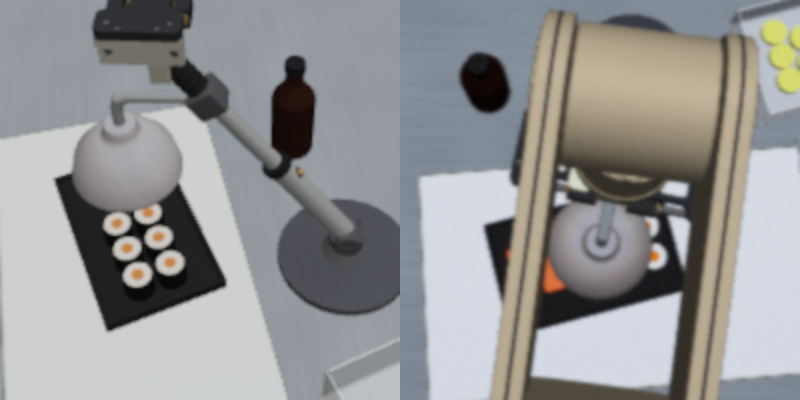

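Run:
```python
from h import *
from scipy.optimize import least_squares
s=imaging.grab_frame("side");t=imaging.grab_frame("top")
print(onz(t,[320.25,253.75],165))
for f in(t,s):
    for q in finder.silhouettes(f,"lamp_shade")[:2]:
        m=q["mask"];ys,xs=np.nonzero(m);print(q["confidence"],q["centre"],xs.min(),xs.max(),ys.min(),ys.max(),m.sum())
        print(onz(f,q["centre"],165))
# predicted rim bounds for candidate az
c=np.array([656.5,-50.8])
for az in(165.8,167.9,170):
    a=np.radians(az);C=c+256*np.array([np.cos(a),np.sin(a)])
    th=np.linspace(0,6.28,73)
    for f,n in((t,"t"),(s,"s")):
        P=np.array([proj(f,np.array([C[0]+62*np.cos(k),C[1]+62*np.sin(k),165])) for k in th]);print(az,C,n,P.min(0),P.max(0))
```

```text
[405.9344033   -1.29332658 165.        ]
0.57 [318.3, 250.3] 295 346 230 279 2085
[413.98218937   3.29831642 165.        ]
0.78 [269.3, 205.2] 236 351 161 236 3337
[420.03855726  27.18335414 165.        ]
165.8 [408.32199043  11.99869078] t [288.15288423 226.44619166] [340.96133276 279.54073931]
165.8 [408.32199043  11.99869078] s [237.01275444 191.05495438] [291.90422023 232.4984086 ]
167.9 [406.18749139   2.8623521 ] t [292.04212937 227.35993848] [344.84976243 280.48392701]
167.9 [406.18749139   2.8623521 ] s [236.0832123  193.91652788] [291.38488328 235.97277134]
170 [404.38921523  -6.34606652] t [295.96506256 228.13311692] [348.76862246 281.28025808]
170 [404.38921523  -6.34606652] s [235.29267328 196.82288621] [291.01053194 239.50699529]
```

>>> step_arm(
  targets=[
    {"tx":-0.02,"ty":0.06,"tz":-0.03,"roll":-0.01,"gripper":0},
    {"tx":-0.04,"ty":0.14,"tz":-0.06,"roll":-0.02,"gripper":0},
    {"tx":-0.06,"ty":0.22,"tz":-0.1,"roll":-0.035,"gripper":0},
    {"tx":-0.08,"ty":0.29,"tz":-0.1,"roll":-0.045,"gripper":0},
    {"tx":-0.08,"ty":0.32,"tz":-0.1,"roll":-0.05,"gripper":0},
    {"tx":-0.08,"ty":0.32,"tz":-0.1,"roll":-0.05,"gripper":0},
    {"tx":-0.08,"ty":0.32,"tz":-0.1,"roll":-0.05,"gripper":0},
    {"tx":-0.08,"ty":0.32,"tz":-0.1,"roll":-0.05,"gripper":0},
    {"tx":-0.08,"ty":0.32,"tz":-0.1,"roll":-0.05,"gripper":0},
    {"tx":-0.08,"ty":0.32,"tz":-0.1,"roll":-0.05,"gripper":0},
  ],
)

```text
clock: 10.98
eef_pos: [460.7, 0.0, 322.9]
eef_rot: [0.992, -0.127, 0.003, -0.0]
ft_force: [-1.7, 2.6, 8.1]
width: 25.5
finger_force: 30.1
```

Run:
```python
from h import *
o=ctrl.get_obs();print(o["clock"],o["eef_pos"],o["ft_force"],o["torque"])
s=imaging.grab_frame("side");t=imaging.grab_frame("top")
for f in(t,s):
    for q in finder.silhouettes(f,"lamp_shade")[:1]:
        ys,xs=np.nonzero(q["mask"]);print(q["confidence"],xs.min(),xs.max(),ys.min(),ys.max())
cv2.imwrite("pics/st4.png",np.hstack([cv2.resize(s["color"][130:330,200:400],None,fx=2,fy=2),cv2.resize(t["color"][130:330,220:420],None,fx=2,fy=2)])[:,:,::-1])
```

```text
10.9833 [4.60659784e+02 4.40808487e-02 3.22889635e+02] [-1.69609282  2.55325934  8.09329891] [0.72424385 0.36230263 0.35937013]
0.61 289 341 230 278
0.67 237 351 156 232
```

>>> step_arm(
  targets=[
    {"tx":0,"ty":0,"tz":0,"roll":0,"gripper":0.4},
    {"tx":0,"ty":0,"tz":0,"roll":0,"gripper":0.7},
    {"tx":0,"ty":0,"tz":0,"roll":0,"gripper":1},
    {"tx":0,"ty":0,"tz":0,"roll":0,"gripper":1},
    {"tx":0,"ty":0,"tz":0,"roll":0,"gripper":1},
    {"tx":0,"ty":0,"tz":0,"roll":0,"gripper":1},
    {"tx":0,"ty":0,"tz":0,"roll":0,"gripper":1},
    {"tx":0,"ty":0,"tz":0.4,"roll":0,"gripper":1},
    {"tx":0,"ty":0,"tz":1.2,"roll":0,"gripper":1},
    {"tx":0,"ty":0,"tz":2.2,"roll":0,"gripper":1},
  ],
)

```text
clock: 12.02
eef_pos: [458.5, 0.4, 385.4]
eef_rot: [0.992, -0.127, -0.002, 0.0]
ft_force: [0.4, 0.5, 1.0]
width: 87.9
finger_force: 0.0
```

>>> step_arm(
  targets=[
    {"tx":0,"ty":0,"tz":1.0,"roll":0,"gripper":1},
    {"tx":0,"ty":0,"tz":2.0,"roll":0,"gripper":1},
    {"tx":-0.2,"ty":1.0,"tz":2.4,"roll":0,"gripper":1},
    {"tx":-0.4,"ty":2.3,"tz":2.4,"roll":0,"gripper":1},
    {"tx":-0.6,"ty":3.6,"tz":2.4,"roll":0,"gripper":1},
    {"tx":-0.8,"ty":4.9,"tz":2.4,"roll":0,"gripper":1},
    {"tx":-1.0,"ty":6.2,"tz":2.4,"roll":0,"gripper":1},
    {"tx":-1.2,"ty":7.5,"tz":2.4,"roll":0,"gripper":1},
    {"tx":-1.4,"ty":8.8,"tz":2.4,"roll":0,"gripper":1},
    {"tx":-1.4,"ty":9.5,"tz":2.4,"roll":0,"gripper":1},
  ],
)

```text
clock: 12.85
eef_pos: [415.8, 288.8, 458.9]
eef_rot: [0.992, -0.125, 0.0, -0.001]
ft_force: [0.4, -0.9, -0.3]
width: 93.1
finger_force: 0.0
```

Run:
```python
from h import *
o=ctrl.get_obs();print(o["clock"],o["eef_pos"],o["ft_force"])
s=imaging.grab_frame("side");t=imaging.grab_frame("top")
for f in(t,s):
    for q in finder.silhouettes(f,"lamp_shade")[:1]:
        ys,xs=np.nonzero(q["mask"]);print(q["confidence"],xs.min(),xs.max(),ys.min(),ys.max())
for n in["lamp_grip","lamp_shade","tub_middle","bottle_middle","knife_middle"]:
    a=finder.tip_of(s,n);b=finder.tip_of(t,n)
    if a and b: print(n,*tri([(s,a[0]["centre"]),(t,b[0]["centre"])]))
cv2.imwrite("pics/st5.png",np.hstack([cv2.resize(s["color"][130:330,200:400],None,fx=2,fy=2),cv2.resize(t["color"][130:330,220:420],None,fx=2,fy=2)])[:,:,::-1])
```

```text
12.85 [415.79766153 288.78923789 458.8681602 ] [ 0.42968671 -0.87247752 -0.3030155 ]
0.76 290 342 181 278
0.59 237 339 143 232
lamp_grip [467.4310349   -6.33050481 332.40418671] 2.06538413738258
tub_middle [ 678.21310428 -272.79198603   44.70440736] 4.848038309007052
bottle_middle [634.56665278 157.3234938   71.82635313] 0.27338515678513886
knife_middle [ 425.1728817  -315.55716485   19.17674038] 3.7961664282943843
```

View pics/st5.png

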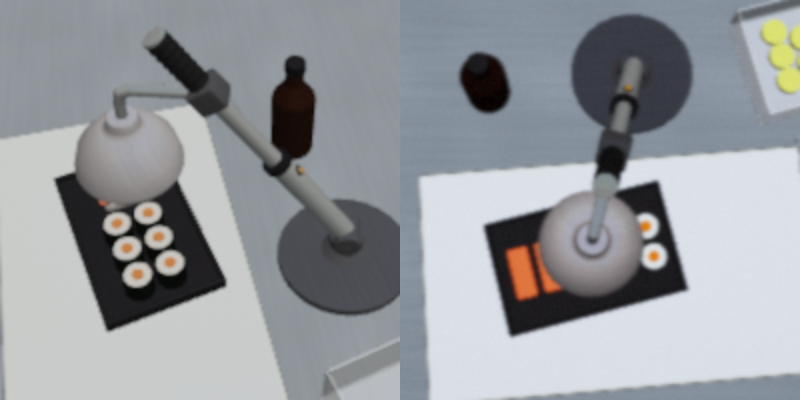

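The side and top views show the released lamp staying put. The button is out at (300,170), and the shade is over the middle of the platter, about 5 mm off at most. The bystanders have not moved.

```bash
python3 -c "
from workcell import ctrl
print(ctrl.job_done())"
```

```text
the job is handed in; nothing more can be done
None
```

The job is handed in at about 13 s: the arm is drawn out with the lock button clicked, and the released shade hangs within about 5 mm of the platter's middle by camera measurement; nothing else appears to have moved.

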